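Lock the headset-holder post into the accessory rail

ROBOT

A 6-joint arm with a two-finger parallel gripper is mounted at the origin on the work surface. World frame = base frame: x ahead of the robot, y to its left, z up, the work surface at z = 0. Lengths are in m, angles in rad, forces in N, time in s.
With the tool pointing down it reaches from about 0.3 to 0.875 m from the base axis. Payload 6.4 kg.
Tool frame: the origin (TCP) lies on the centre line of the jaws, within the pads' length; the fingertips stand 22 mm ahead of it and the grasp point (between the pads) lies 3 mm ahead of it; z points along the fingers, y is the line along which they close (so a half turn about z gives the same grasp; the last joint's range is limited). The gripper opens to 85 mm and grips with 20 to 120 N. Pads are 22 mm wide; open, the fingers measure 114 mm over their backs; the gripper's body (76 mm by 85 mm) begins 54 mm behind the grasp point. The pads swing forward as they close: fully open they stand 13 mm farther back than shut.
Start: joints at [-1.467, 0.181, 1.607, -0, 1.354, -0.206], TCP at [0.175, -0.548, 0.253] pointing down, gripper open.
Joint ranges: [-2.99, 2.99], [-0.89, 2.07], [0.3, 2.58], [-1.14, 4.28], [0, 2.63], [-3.12, 3.12]. Speed limits (rad/s): [2.57, 2.57, 3.01, 3.14, 3.14, 3.14].

INTERFACE

Orientations are given as [roll, pitch, yaw] about the fixed x, y, z axes, in that order (R = Rz(yaw) Ry(pitch) Rx(roll)).
In Python, from rig import arm gives the robot as it stands.
- The arm moves only by the tool jog_arm, never from a script. Its argument "targets" is a list of rows, each a list of 7 numbers: the shift along the tool's x, y, z in units of 40 mm (1.0 is 40 mm), then the turn, a rotation vector about the tool's x, y, z in units of 6 degrees (1.0 is 6 degrees), then the opening in per cent of the stroke, from 0 (shut) to 100 (fully open). A call has 1 to 8 rows; each row is the pose to reach, as a shift and turn from the pose commanded when the call began, along the tool's axes at that moment; what a row does not reach only later rows make up. A row lasts 1/8 s, in which the tool goes at most 62.5 mm and 10.7 degrees, less where a joint would pass 70% of its speed; a pose out of reach is approached as far as the arm can. A call with a gripper value outside its range is refused whole. The fingers move at their own pace and stop on an object; the grip force is fixed at half the most. Time passes only in rows, so rows that repeat a pose let the fingers close. It gives the time, the measured TCP pose, the force, the opening and the grip force at its end, in the units of the state.
- arm.observe(): the state, without advancing time (a new reading comes with each control period).
- arm.grab_frame(name): name is "side" or "top" or "wrist"; returns the picture (384x512x3 uint8, red, green, blue); there is no depth.
- arm.calibration(name): a dict with "fx", "fy", "cx", "cy" (pixels), "k1" (the pictures are not rectified: a ray, as slopes to the right and down, at radius r is drawn at 1 + k1 r^2 times it, then the intrinsics apply), "pose" (4x4, takes a point from camera to world coordinates); the wrist camera has in their place "hand_eye" (4x4, takes a point from camera to tool coordinates, whose origin is the TCP and whose axes are the flange's). Camera axes: x right, y down, z forward; pixel columns grow to the right and rows downward; lengths in m; the calibration is good to about 2 mm. A picture is of the moment at which its call begins: read the wrist's pose just before it. calibration takes no time and is no camera call.
- arm.finish_job(): hands the job in; it is judged then, once.
Trained networks look in the newest picture that a camera, given by its name, has taken for a name from the list of things; names that differ only in an ending like _2 or _b are one class to them, and where a whole thing is asked for, a point or a joint stands for the part that bears it (a point fixed in the world has none). Each returns a list of dicts, best first, with "p" (0 to 1); they miss things now and then, are a little off and sometimes report something else, mostly with a low value. They report only what shows in the picture. A call takes as long as a camera call. They do not tell look-alikes from the thing itself.
- arm.outline_of(camera, name): "pixels" (384x512 bool, what is visible of it) and "bbox" ([left, top, right, bottom] in pixels, round what is visible of it).
The state is a dict: "t": time; "q": joint angles; "dq": joint speeds; "joint_torque": joint torques, N m; "tcp_pos": TCP position; "tcp_rot": TCP orientation; "force": force on the tool from outside, world axes, zero at the start; "moment": the same for the moment, N m; "gripper_width": opening from 0.0 (shut) to 1.0 (fully open); "grip_force": force on a finger pad.
Only numpy, scipy, OpenCV 4.12 (cv2) and the standard library are available. Lean on these libraries where they do the work, as an engineer would, in place of code of your own. Each camera call takes 0.05 s, during which the arm holds its last target. There are 200 camera calls.

TASK

Take the orange headset-holder post out of its grey parking cup, lower its T-shaped foot through the wide window of the tan accessory rail, and slide it along the slot until it has pushed the hidden spring fully back. Hold it there and turn the post a quarter turn so its foot locks across the slot, then let go so that it stands upright and locked. Be gentle with the rail, and leave the bottle, headset and response switch where they are.

Things in the scene. Friction and masses are not known exactly. Their poses are not given: they have to be found in the camera images.
- post: Headset-holder post, loose, 60 to 150 g. Steel T foot 28 mm long (x), 16 mm wide (y), 6 mm thick, half-round ends; round 8 mm stem up to 23 mm; then an upright orange paddle, 34 mm long (x), 12 mm thick (y), 23 to 61 mm above the underside. Paddle and foot are parallel; half a turn about z makes no difference. Origin: centre of the foot's underside, z up the stem.
- post_grip (a point): On the post's axis, 40 mm above the foot's underside: mid paddle, the place to pinch it across its 12 mm thickness. Axes as the post.
- holder: Fixed grey parking cup, 46 mm (x) by 34 mm (y), 14 mm high; recess 34 by 22 mm, its floor 4 mm above the table. The post's foot starts in it, lengthwise along x, with about 3 mm of play. Origin: centre of the underside.
- rail: Fixed tan accessory rail with aluminium lips: 220 mm long (x, along the slot), 62 mm wide (y), top face 26 mm above the table. Origin: centre of its underside, z up. The slot floor lies 12 mm up. The slot in the top is 11 mm wide (passes the stem); its 6 mm thick lips cover a channel 8 mm high, 18 mm wide, too narrow to turn the foot in. Slide the foot from the window towards +x.
- rail_window (a point): Centre of the rail's window, level with the top face, 83 mm to the -x side of the rail's origin. The window is 34 mm long (x) and 18 mm wide (y): the foot, parallel to the slot, drops through it 14 mm to the slot floor. Axes as the rail.
- rail_lock (a point): Mean place of the hidden lock chamber, x = +27 mm in the rail, level with the slot floor; the true centre lies up to 30 mm either way along x (different each time, no reading tells). The chamber is 32 mm wide (y), 25 mm long (x). The foot turns in it, either way round, only with the post's axis within about 2 mm of its centre: find that by feel with the plunger. Axes as the rail.
- rail_slot (a point): Middle of the slot at the top face, over the rail's origin. In the channel a black spring plunger meets the foot when the post's axis is 15 mm before the chamber's centre. It resists with 3 N, rising to 9.5 N over 16 mm, then is solid: the axis is then 1 mm past the centre. Turned across and let go, the foot is pressed back 5 to 6 mm, squared up and locked. Keep forces below 25 N.
- bottle: Bystander: clear water bottle with blue cap, 64 mm diameter, 160 mm tall, standing loose. Origin: centre of its underside.
- headset: Bystander: loose black headset, 72 mm high cups 140 mm apart along y, headband laid back towards its +x, about 160 mm long by 180 mm wide. Origin: on the table midway between the cups.
- responder: Bystander: loose hand-held response switch, 100 mm (x) by 30 mm by 22 mm, black with a red button. Origin: centre of its underside.
There are look-alikes about, which are no part of the job. Of the things that look like the rail, take the one that is farthest to the robot's left at the start.

How it is judged:
On the way, in this order (a step that is already met when the one before it is completed fails the run):
1. the post's foot is in the rail's window: down in the channel, parallel to the slot (z of post in the frame of rail below 0.0155 m and x of post in the frame of rail between -0.096 and -0.07 m and y of post in the frame of rail between -0.004 and 0.004 m and angle between the x axis of post and the x axis of rail, either way round below 0.25 rad), for 0.05 s.
2. the post has been slid along under the lips to the region of the lock, still parallel to the slot (z of post in the frame of rail below 0.0155 m and x of post in the frame of rail above -0.012 m and angle between the x axis of post and the x axis of rail, either way round below 0.3 rad), for 0.05 s.
At the end, for the whole second after the job is handed in: The post stands at rest in the rail, released, upright within 9 degrees, its foot down in the lock chamber (its axis from 12 mm to the -x side up to 60 mm to the +x side of the rail's centre) and turned across the slot within 8 degrees (angle between the x axis of post and the y axis of rail, either way round below 0.14 rad and z of post in the frame of rail between 0.009 and 0.0155 m and x of post in the frame of rail between -0.012 and 0.06 m and y of post in the frame of rail between -0.004 and 0.004 m and angle between post's own z axis and vertical below 0.15 rad and linear speed of post below 0.02 m/s and contact force between post and the fingers below 0.1 N); the robot touches nothing.
It fails at once if the post is forced against the rail: over 45 N anywhere, or over 28 N once its foot has left the window along the slot (contact force between post and rail above 45 N or (contact force between post and rail above 28 N and x of post in the frame of rail above -0.068 m and z of post in the frame of rail below 0.0155 m)).
It fails at once if a bystander is moved by more than 25 mm (distance of any of bottle, headset, responder from where it was at the start of the episode above 0.025 m).
It also fails if it takes over 64 s, if anything falls off the work surface, if the arm or the gripper's body presses on something with over 40 N, if the wrist force passes 120 N, or if a joint passes its speed limit or range.

## Working session

There is one attempt and no reset: what is moved stays moved. The work goes in short steps, Python scripts to look and compute and a tool call to move; the robot and the scene stay as the last step left them, time stands still between calls to the robot, and variables do not carry over. Pictures are saved under pics/ and viewed, at most 10 in all, crops included, and the job is handed in when it is done.

Besides the shell and the picture viewer there is one more tool, called after "Emit:" as a command line: name --pt "numbers of a row" for each row, then --argument value for the rest. jog_arm: Moves the arm, as the interface text tells. Its arguments: {"type":"object","properties":{"targets":{"type":"array"}},"required":["targets"]}

```bash
ls; mkdir -p pics; cat > h.py <<'E'
import numpy as np, cv2
from scipy.spatial.transform import Rotation as R
from rig import arm
def save(im,n): cv2.imwrite('pics/'+n+'.png',im[:,:,::-1])
def cam(name,st=None):
    c=arm.calibration(name)
    if 'pose' in c: T=np.array(c['pose'])
    else:
        st=st or arm.observe(); W=np.eye(4); W[:3,:3]=R.from_euler('xyz',st['tcp_rot']).as_matrix(); W[:3,3]=st['tcp_pos']
        T=W@np.array(c['hand_eye'])
    return c,T
def ray(name,uv,st=None):
    c,T=cam(name,st)
    uv=np.atleast_2d(uv).astype(float)
    d=np.c_[(uv[:,0]-c['cx'])/c['fx'],(uv[:,1]-c['cy'])/c['fy']]; s=d.copy()
    for _ in range(20): s=d/(1+c['k1']*(s**2).sum(1,keepdims=True))
    return T[:3,3], np.c_[s,np.ones(len(s))]@T[:3,:3].T
def onz(name,uv,z,st=None):
    o,d=ray(name,uv,st); return o+d*((z-o[2])/d[:,2:])
def proj(name,P,st=None):
    c,T=cam(name,st); p=(np.atleast_2d(P)-T[:3,3])@T[:3,:3]; s=p[:,:2]/p[:,2:]
    s=s*(1+c['k1']*(s**2).sum(1,keepdims=True)); return s*[c['fx'],c['fy']]+[c['cx'],c['cy']]
E
python3 - <<'E'
from h import *
print(arm.observe())
t=arm.grab_frame('top'); s=arm.grab_frame('side')
save(t,'top0'); save(s,'side0')
for n in ['post','holder','rail','bottle','headset','responder']:
    for cm in ['top','side']:
        for o in arm.outline_of(cm,n): print(n,cm,round(o['p'],2),o['bbox'],onz(cm,[(o['bbox'][0]+o['bbox'][2])/2,(o['bbox'][1]+o['bbox'][3])/2],0.02).round(3))
for cm in ['top','side']: print(arm.calibration(cm))
E
```

```text
pics
{'t': 0.0, 'q': array([-1.46728791e+00,  1.81500435e-01,  1.60799276e+00,  1.04682203e-05,
        1.35381624e+00, -2.06306946e-01]), 'dq': array([ 4.56776566e-05,  7.71822461e-04, -3.38488470e-04,  1.02667350e-03,
       -1.00006726e-03, -1.58241474e-04]), 'joint_torque': array([-1.59806506e-03, -4.44873512e+01, -3.51339304e+01, -1.64159628e-04,
        9.08099755e-03, -3.45311457e-05]), 'tcp_pos': array([ 0.17526968, -0.54710176,  0.25241433]), 'tcp_rot': array([-3.13991437e+00, -3.61679204e-04,  3.09812795e-01]), 'force': array([0.15606823, 0.5660274 , 0.29395772]), 'moment': array([-0.02887837,  0.03314848,  0.03913378]), 'grip_force': 0.0, 'gripper_width': 1.0002086608648049}
post top 0.5 [388.3, 237.2, 405.9, 248.9] [[ 0.467 -0.236  0.02 ]]
post side 0.89 [233.3, 288.6, 251.7, 325.2] [[ 0.47  -0.219  0.02 ]]
holder top 0.54 [385.1, 231.5, 401.7, 254.5] [[ 0.467 -0.227  0.02 ]]
holder side 0.55 [226.8, 306.4, 260.3, 333.6] [[ 0.467 -0.245  0.02 ]]
holder side 0.45 [251.2, 164.1, 311.9, 233.6] [[0.616 0.053 0.02 ]]
rail top 0.68 [214.2, 162.0, 309.6, 204.4] [[0.616 0.078 0.0
[... 763 characters left out ...]
348214297, 'cy': 190.89720544360688, 'k1': -0.11532733904767507, 'pose': array([[-0.02486827, -0.99614298,  0.08414705,  0.50110745],
       [-0.99968991,  0.02467177, -0.00337441,  0.08302712],
       [ 0.00128533, -0.08420488, -0.99644763,  1.16470759],
       [ 0.        ,  0.        ,  0.        ,  1.        ]])}
{'fx': 403.2475086161772, 'fy': 403.2475086161772, 'cx': 260.1060666067659, 'cy': 183.3365005261523, 'k1': 0.03855839981827793, 'pose': array([[ 0.97376835, -0.14036816,  0.17908654,  0.40504686],
       [-0.22742696, -0.57541728,  0.78560291, -0.65052983],
       [-0.00722414, -0.80572435, -0.59224664,  0.60358982],
       [ 0.        ,  0.        ,  0.        ,  1.        ]])}
```

```bash
python3 - <<'E'
import cv2
t=cv2.imread('pics/top0.png')
cv2.imwrite('pics/top1.png',cv2.resize(t[90:315,75:430],None,fx=2.25,fy=2.25,interpolation=cv2.INTER_CUBIC))
E
```

```text
(no output)
```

View pics/top1.png

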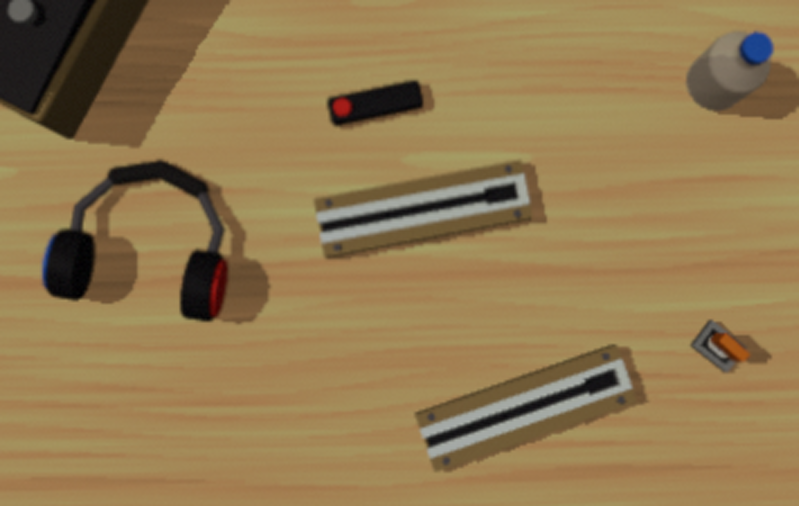

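View pics/side0.png

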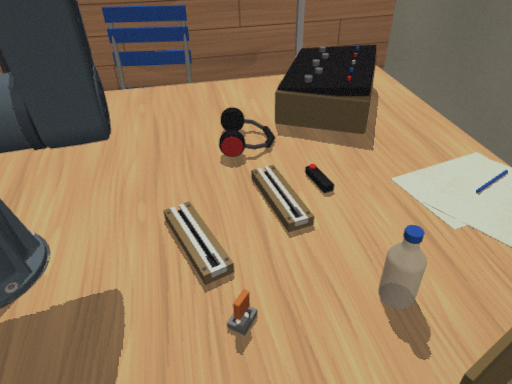

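Both pictures show two rails. In the top view the far one is at pixel (262,183), y≈+0.08, and the near one is at (307,270), y≈-0.02. The far one is farthest left, so that is the rail. Its window end is at (298,176), towards -y. There is one orange post, at (397,243), in the only cup at (393,243). The control box at the upper left is not involved.

```bash
cat >> h.py <<'E'
def rows(pos,yaw,st=None):
    "shift (units) and turn (units) from measured pose to tool-down pose"
    st=st or arm.observe(); A=R.from_euler('xyz',st['tcp_rot']); B=R.from_euler('xyz',[np.pi,0,yaw])
    sh=A.inv().apply(np.array(pos)-st['tcp_pos'])/0.04
    tn=np.degrees((A.inv()*B).as_rotvec())/6
    return sh.round(3),tn.round(3)
def rect(cm,name,z,near,st=None):
    out=[]
    for o in arm.outline_of(cm,name):
        v,u=np.nonzero(o['pixels']); P=onz(cm,np.c_[u,v],z,st)[:,:2]
        (c,wh,a)=cv2.minAreaRect((P*1000).astype(np.float32)); 
        if wh[0]<wh[1]: a+=90; wh=wh[::-1]
        out.append((round(o['p'],2),np.round(c,1),np.round(wh,1),round(a,1)))
    return out
E
python3 - <<'E'
from h import *
print(arm.calibration('wrist'))
arm.grab_frame('top')
print(rect('top','rail',0.02,None)); print(rect('top','holder',0.01,None)); print(rect('top','post',0.055,None))
H=np.array(arm.calibration('wrist')['hand_eye'])
yaw=1.05; W=R.from_euler('xyz',[np.pi,0,yaw]).as_matrix()
# place so camera optical axis hits holder at z=.03
tgt=np.array([.466,-.228,.03]); d=W@H[:3,2]; o=W@H[:3,3]; h=.30
p=tgt-o-d*((.03-o[2]-(h))/d[2]); p[2]=h
print(p,rows([p[0],p[1],h],yaw))
E
```

```text
{'fx': 337.53429901314007, 'fy': 337.53429901314007, 'cx': 255.81275683334698, 'cy': 189.65009339797, 'k1': -0.04801223223575366, 'hand_eye': array([[ 3.48846112e-05, -9.58271107e-01, -2.85860953e-01,
         7.33675519e-02],
       [ 9.99999988e-01,  7.61144701e-05, -1.33119569e-04,
         8.81124154e-04],
       [ 1.49322791e-04, -2.85860945e-01,  9.58271098e-01,
        -1.19180359e-01],
       [ 0.00000000e+00,  0.00000000e+00,  0.00000000e+00,
         1.00000000e+00]])}
[(0.9, array([618.3,  77.6]), array([221.1,  64. ]), 99.3), (0.85, array([408.7, -24. ]), array([223.1,  68.4]), 108.0)]
[(0.71, array([ 465.5, -230.2]), array([50.6, 36.2]), 49.9)]
[(0.65, array([ 464.7, -226.7]), array([39.1, 22.8]), 43.5)]
[ 0.48654302 -0.19052479  0.3       ] (array([10.132, -6.131, -1.167]), array([ 0.   ,  0.   , -7.069]))
```

Emit:
jog_arm --pt "5 -3 0 0 0 -2.5 100" --pt "10.3 -5.9 0 0 0 -5.07 100" --pt "10.3 -5.9 0 0 0 -5.07 100" --pt "10.3 -5.9 0 0 0 -5.07 100" --pt "10.3 -5.9 0 0 0 -5.07 100" --pt "10.3 -5.9 0 0 0 -5.07 100" --pt "10.3 -5.9 0 0 0 -5.07 100" --pt "10.3 -5.9 0 0 0 -5.07 100"

```text
t: 1.9
tcp_pos: [0.4973, -0.1948, 0.2535]
tcp_rot: [3.141, -0.0, 0.843]
force: [-0.4, 0.2, -0.2]
gripper_width: 0.997
grip_force: 0.0
```

```bash
python3 - <<'E'
from h import *
st=arm.observe(); w=arm.grab_frame('wrist')
for n,z in [('holder',.014),('post',.065)]:
    print(n,rect('wrist',n,z,None,st))
    for o in arm.outline_of('wrist',n): print(o['bbox'])
save(cv2.resize(w[100:340,100:420],None,fx=2.4,fy=2.4,interpolation=cv2.INTER_CUBIC),'w1')
E
```

```text
holder [(0.96, array([ 467.1, -229. ]), array([50.5, 35.1]), 50.7)]
[237.7, 181.9, 271.9, 222.0]
post [(0.98, array([ 471.1, -226.3]), array([45.5, 13.7]), 48.0)]
[248.5, 188.8, 265.2, 232.1]
```

View pics/w1.png

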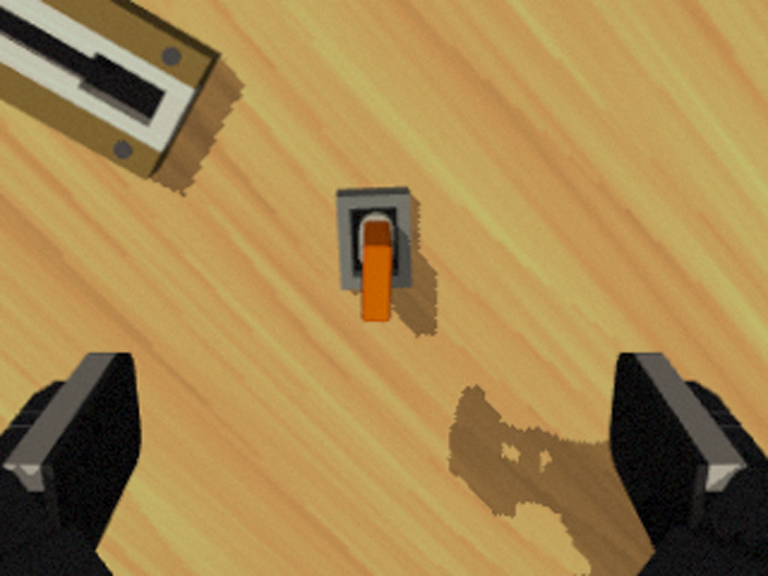

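The crop shows the orange paddle top centred at full-frame pixel (257,218). It stands in the grey cup and is nearly parallel to the tool's x.

```bash
python3 - <<'E'
from h import *
st=arm.observe()
P=onz('wrist',[[256.7,203],[256.7,233.5],[250.8,233.5],[263,233.5]],.065,st); print(P.round(4),np.linalg.norm(P[0]-P[1]))
c=(P[0]+P[1])/2; print(c, st['tcp_rot'])
print(rows([c[0],c[1],.047],.843))
E
```

```text
[[ 0.4753 -0.2228  0.065 ]
 [ 0.454  -0.2466  0.065 ]
 [ 0.4497 -0.2427  0.065 ]
 [ 0.4587 -0.2508  0.065 ]] 0.03188250744443398
[ 0.46464288 -0.23472841  0.065     ] [-3.14134746e+00  5.16555204e-04  8.41095004e-01]
(array([-1.204,  0.048,  5.154]), array([-0.002,  0.005, -0.018]))
```

Emit:
jog_arm --pt "-1.16 0.05 1.5 0 0 0 100" --pt "-1.16 0.05 3.0 0 0 0 100" --pt "-1.16 0.05 4.2 0 0 0 100" --pt "-1.16 0.05 5.15 0 0 0 100" --pt "-1.16 0.05 5.15 0 0 0 100" --pt "-1.16 0.05 5.15 0 0 0 40" --pt "-1.16 0.05 5.15 0 0 0 0" --pt "-1.16 0.05 5.15 0 0 0 0"

```text
t: 3.15
tcp_pos: [0.4672, -0.2339, 0.0489]
tcp_rot: [3.139, -0.0, 0.841]
force: [0.2, 0.7, -0.3]
gripper_width: 0.375
grip_force: 0.0
```

Emit:
jog_arm --pt "0 0 0 0 0 0 0" --pt "0 0 0 0 0 0 0" --pt "0 0 0 0 0 0 0" --pt "0 0 0 0 0 0 0"

```text
t: 3.65
tcp_pos: [0.4668, -0.2334, 0.0482]
tcp_rot: [3.141, -0.0, 0.841]
force: [-2.4, -0.0, 6.7]
gripper_width: 0.13
grip_force: 58.9
```

Emit:
jog_arm --pt "0 0 -1.0 0 0 0 0" --pt "0 0 -2.5 0 0 0 0" --pt "1.2 0.1 -2.8 0 0 -1.7 0" --pt "2.5 0.2 -2.8 0 0 -3.4 0" --pt "3.8 0.3 -2.8 0 0 -5.1 0" --pt "5.0 0.4 -2.8 0 0 -6.8 0" --pt "6.08 0.42 -2.8 0 0 -8.52 0" --pt "6.08 0.42 -2.8 0 0 -8.52 0"

```text
t: 4.65
tcp_pos: [0.6422, -0.0605, 0.159]
tcp_rot: [3.141, -0.0, 1.738]
force: [-1.3, -0.0, 0.0]
gripper_width: 0.133
grip_force: 58.7
```

Emit:
jog_arm --pt "0 0 0 0 0 0 0" --pt "0 0 0 0 0 0 0"

```text
t: 4.9
tcp_pos: [0.6402, -0.0641, 0.1591]
tcp_rot: [-3.141, -0.0, 1.731]
force: [-0.2, -0.6, 0.1]
gripper_width: 0.132
grip_force: 58.7
```

```bash
python3 - <<'E'
from h import *
st=arm.observe(); print(st['tcp_pos'],st['tcp_rot'],st['force'],st['moment'])
w=arm.grab_frame('wrist')
print(rect('wrist','rail',.026,None,st))
for n in ('rail','post'):
  for o in arm.outline_of('wrist',n): print(n,o['p'],o['bbox'])
save(cv2.resize(w,(800,600),interpolation=cv2.INTER_CUBIC),'w2')
cv2.imwrite('raw_w2.png',w[:,:,::-1])
E
```

```text
[ 0.64023673 -0.06411203  0.15912797] [-3.14085135e+00 -2.19088085e-05  1.73083019e+00] [-0.18766448 -0.62338573  0.07121773] [-0.02916395 -0.01407385  0.02690814]
[(0.8, array([464.7, -51.4]), array([160.6,  49.5]), 87.5), (0.72, array([627.9,  16.6]), array([98.4, 62.1]), 99.2)]
rail 0.8 [0.0, 14.9, 58.5, 226.1]
rail 0.72 [212.3, 1.9, 301.1, 142.1]
post 0.67 [238.7, 206.4, 275.8, 338.1]
```

View pics/w2.png

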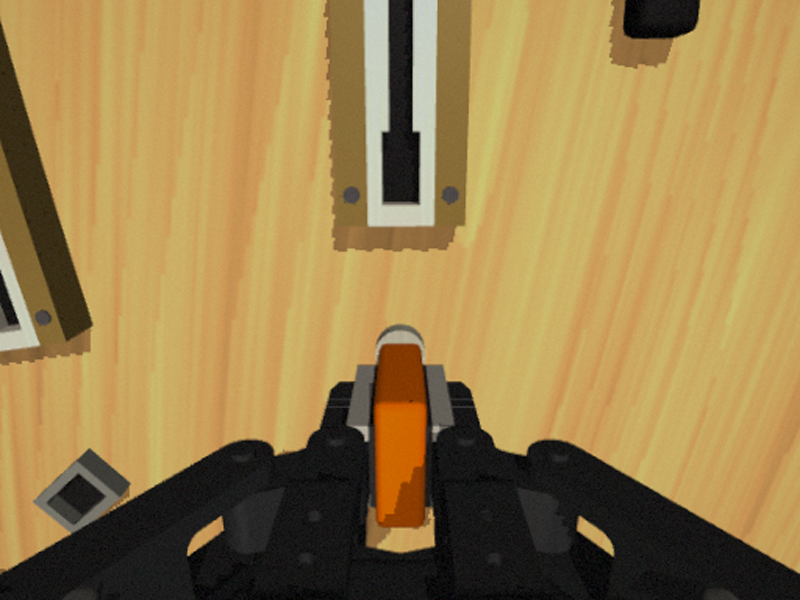

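The view shows the chosen rail straight ahead, with its window at (382–418, 132–205) in the 800x600 picture. The post is held straight, its paddle top at (375–426, 402–525).

```bash
python3 - <<'E'
from h import *
st=arm.observe(); s=.64
k=np.array
def loc(P): return R.from_euler('xyz',st['tcp_rot']).inv().apply(P-st['tcp_pos'])*1000
W=onz('wrist',k([[382,132],[419,132],[382,205],[419,205],[400,205],[400,132]])*s,.026,st)
print('window loc',loc(W).round(1)); 
E_=onz('wrist',k([[367,226],[434,226],[364,5],[436,5]])*s,.026,st); print('lips',loc(E_).round(1))
Pp=onz('wrist',k([[375,402],[422,402],[376,525],[425,525]])*s,st['tcp_pos'][2]+.018,st); print('paddle',loc(Pp).round(1))
# slot direction: automatic edge fit on white lips at rows
im=cv2.imread('raw_w2.png').astype(int); 
L=[]
for r in range(4,80,4):
    row=im[r].min(1); wh=np.nonzero(row[200:310]>150)[0]+200
    dk=np.nonzero(row[235:275]<80)[0]+235
    L.append((r,wh.min(),wh.max(),dk.min(),dk.max()))
L=k(L); 
for c in ((1,2),(3,4)):
    m=np.c_[L[:,c].mean(1) if 0 else (L[:,c[0]]+L[:,c[1]])/2,L[:,0]]
    P=loc(onz('wrist',m,.026,st)); f=np.polyfit(P[:,0],P[:,1],1); print(c,f,np.degrees(np.arctan(f[0])),np.std(P[:,1]-np.polyval(f,P[:,0])))
E
```

```text
window loc [[ 75.4  -7.4 133.5]
 [ 75.4   9.6 133.5]
 [ 42.   -7.7 133.5]
 [ 42.    9.9 133.5]
 [ 42.    0.9 133.5]
 [ 75.4   0.9 133.5]]
lips [[ 32.  -15.  133.5]
 [ 32.   17.2 133.5]
 [128.9 -14.8 133.5]
 [128.9  16.5 133.5]]
paddle [[ 18.3  -4.6 -18. ]
 [ 18.3   5.5 -18. ]
 [-13.6  -4.8 -18. ]
 [-13.6   6.6 -18. ]]
(1, 2) [0.00098532 0.76910326] 0.05645459422082842 0.07486238874002873
(3, 4) [-1.68651329e-04  8.72336044e-01] -0.009663009285877284 2.615832931176603e-05
```

Emit:
jog_arm --pt "1.0 0.005 0.3 0 0 0 0" --pt "1.41 0.005 1.2 0 0 0 0" --pt "1.41 0.005 2.0 0 0 0 0" --pt "1.41 0.005 2.08 0 0 0 0" --pt "1.41 0.005 2.08 0 0 0 0" --pt "1.41 0.005 2.08 0 0 0 0"

```text
t: 5.85
tcp_pos: [0.6335, -0.0081, 0.078]
tcp_rot: [3.139, 0.001, 1.732]
force: [0.9, -0.9, -1.1]
gripper_width: 0.133
grip_force: 58.8
```

```bash
python3 - <<'E'
from h import *
st=arm.observe(); print(st['tcp_pos'],st['tcp_rot'],st['force'],st['moment'])
w=arm.grab_frame('wrist')
cv2.imwrite('raw_w3.png',w[:,:,::-1])
save(cv2.resize(w[130:350,170:345],(636,800),interpolation=cv2.INTER_CUBIC)[:600],'w3')
E
```

```text
[ 0.63347258 -0.00813104  0.07804871] [3.13859672e+00 1.13163960e-03 1.73234609e+00] [ 0.93157994 -0.92987365 -1.11687238] [-0.04837257 -0.02673275 -0.00609557]
```

View pics/w3.png

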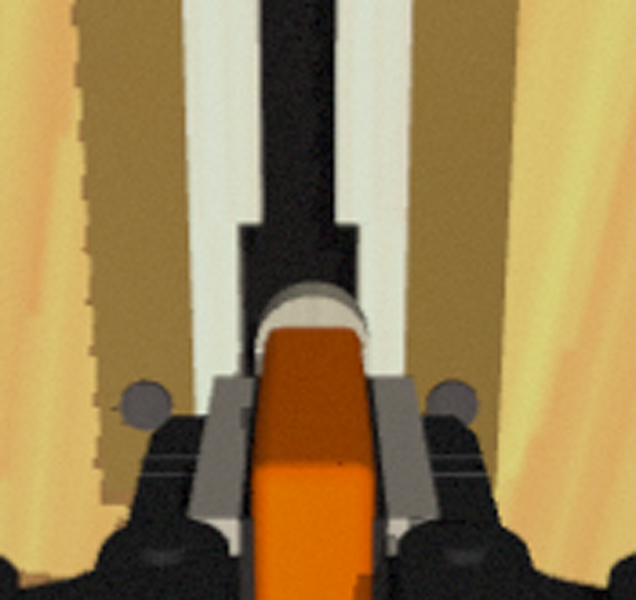

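The foot sits at cols 257–368 against the window at 240–358, about 2 mm too far right. The arm may still be settling, so I'll hold and check.

Emit:
jog_arm --pt "0 0 0 0 0 0 0" --pt "0 0 0 0 0 0 0" --pt "0 0 0 0 0 0 0" --pt "0 0 0 0 0 0 0"

```text
t: 6.4
tcp_pos: [0.6321, -0.0074, 0.0761]
tcp_rot: [-3.142, -0.0, 1.733]
force: [0.2, -0.6, -1.4]
gripper_width: 0.133
grip_force: 58.8
```

```bash
cat >> h.py <<'E'
def gap(fn=None):
    "edges in wrist image: window/slot dark columns and foot"
    st=arm.observe(); w=arm.grab_frame('wrist'); m=w.astype(int).min(2)
    for r in (150,170,185,195,215,219):
        row=m[r]; d=np.abs(np.diff(cv2.GaussianBlur(row.astype(np.float32)[None],(3,1),0)[0]))
        pk=[i for i in range(215,300) if d[i]>18 and d[i]==d[i-2:i+3].max()]; print(r,pk)
    return st,w
E
python3 - <<'E'
from h import *
st,w=gap(); print(st['tcp_pos'],st['tcp_rot'],st['force'])
cv2.imwrite('raw_w3.png',w[:,:,::-1])
E
```

```text
150 [222, 243, 264, 285]
170 [223, 243, 264, 285]
185 [223, 244, 264, 284]
195 [223, 237, 270, 284]
215 [224, 238, 244, 266, 270, 284]
219 [224, 238, 241, 271, 283]
[ 0.63207726 -0.00744396  0.07606779] [-3.14152669e+00 -3.32321904e-05  1.73296359e+00] [ 0.19246752 -0.56198339 -1.39223473]
```

Emit:
jog_arm --pt "0 -0.02 0 0 0 0 0" --pt "0 -0.02 0.08 0 0 0 0" --pt "0 -0.02 0.14 0 0 0 0" --pt "0 -0.02 0.18 0 0 0 0" --pt "0 -0.02 0.22 0 0 0 0" --pt "0 -0.02 0.25 0 0 0 0" --pt "0 -0.02 0.25 0 0 0 0"

```text
t: 7.32
tcp_pos: [0.6313, -0.0076, 0.066]
tcp_rot: [-3.141, -0.0, 1.733]
force: [0.2, 0.4, -1.2]
gripper_width: 0.13
grip_force: 58.8
```

Emit:
jog_arm --pt "0 0 0.06 0 0 0 0" --pt "0 0 0.12 0 0 0 0" --pt "0 0 0.17 0 0 0 0" --pt "0 0 0.2 0 0 0 0" --pt "0 0 0.22 0 0 0 0" --pt "0 0 0.22 0 0 0 0"

```text
t: 8.07
tcp_pos: [0.6313, -0.0076, 0.0572]
tcp_rot: [-3.142, -0.0, 1.733]
force: [1.2, -0.6, -0.4]
gripper_width: 0.133
grip_force: 58.8
```

Emit:
jog_arm --pt "0 0 0.01 0 0 0 0" --pt "0 0 0.02 0 0 0 0" --pt "0 0 0.02 0 0 0 0"

```text
t: 8.45
tcp_pos: [0.6313, -0.0076, 0.0565]
tcp_rot: [-3.142, 0.0, 1.733]
force: [-0.5, -0.4, -1.5]
gripper_width: 0.13
grip_force: 58.8
```

```bash
python3 - <<'E'
from h import *
st,w=gap(); print(st['tcp_pos'],st['tcp_rot'],st['force'],st['moment'])
save(cv2.resize(w[130:350,170:345],(636,800),interpolation=cv2.INTER_CUBIC)[:600],'w4')
E
```

```text
150 [220, 243, 267, 291]
170 [220, 244, 267, 290]
185 [221, 244, 267, 290]
195 [221, 244, 267, 289]
215 [222, 237, 244, 268, 274, 289]
219 [222, 237, 241, 269, 274, 289]
[ 0.63128635 -0.00759447  0.05647803] [-3.14152443e+00  1.29353883e-07  1.73296210e+00] [-0.47936283 -0.38945085 -1.54159644] [0.01190189 0.01650593 0.01084939]
```

View pics/w4.png

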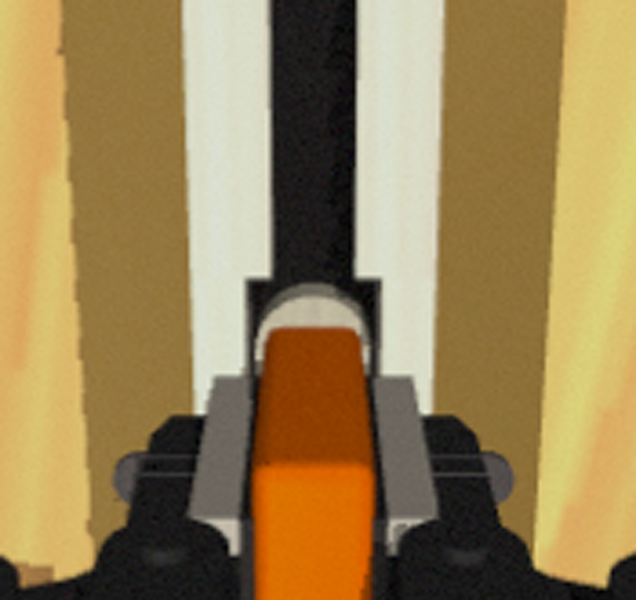

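The foot is down in the window and centred, with its half-round end at (312,300) between window edges 245 and 380. Next I feel for the floor.

Emit:
jog_arm --pt "0 0 0.015 0 0 0 0" --pt "0 0 0.03 0 0 0 0" --pt "0 0 0.03 0 0 0 0"

```text
t: 8.88
tcp_pos: [0.6315, -0.0076, 0.0562]
tcp_rot: [3.141, 0.0, 1.733]
force: [-2.4, 0.5, 5.9]
gripper_width: 0.128
grip_force: 60.0
```

Emit:
jog_arm --pt "0 0 -0.025 0 0 0 0" --pt "0.08 0 -0.025 0 0 0 0" --pt "0.18 0 -0.025 0 0 0 0" --pt "0.3 0 -0.025 0 0 0 0" --pt "0.42 0 -0.025 0 0 0 0" --pt "0.54 0 -0.025 0 0 0 0" --pt "0.66 0 -0.025 0 0 0 0" --pt "0.75 0 -0.025 0 0 0 0"

```text
t: 9.88
tcp_pos: [0.6264, 0.0224, 0.0563]
tcp_rot: [-3.141, -0.0, 1.733]
force: [-0.2, 0.5, -1.0]
gripper_width: 0.135
grip_force: 58.9
```

Emit:
jog_arm --pt "0.1 0 0 0 0 0 0" --pt "0.2 0 0 0 0 0 0" --pt "0.3 0 0 0 0 0 0" --pt "0.4 0 0 0 0 0 0" --pt "0.5 0 0 0 0 0 0" --pt "0.6 0 0 0 0 0 0" --pt "0.7 0 0 0 0 0 0" --pt "0.75 0 0 0 0 0 0"

```text
t: 10.88
tcp_pos: [0.6216, 0.0519, 0.0563]
tcp_rot: [-3.142, -0.0, 1.733]
force: [-0.0, 0.2, -0.8]
gripper_width: 0.129
grip_force: 58.9
```

Emit:
jog_arm --pt "0.05 0 0 0 0 0 0" --pt "0.1 0 0 0 0 0 0" --pt "0.15 0 0 0 0 0 0" --pt "0.15 0 0 0 0 0 0"

```text
t: 11.38
tcp_pos: [0.6206, 0.0577, 0.0563]
tcp_rot: [-3.141, -0.0, 1.733]
force: [0.6, -0.3, 0.5]
gripper_width: 0.133
grip_force: 58.9
```

Emit:
jog_arm --pt "0.05 0 0 0 0 0 0" --pt "0.1 0 0 0 0 0 0" --pt "0.15 0 0 0 0 0 0" --pt "0.2 0 0 0 0 0 0" --pt "0.2 0 0 0 0 0 0"

```text
t: 12.0
tcp_pos: [0.6193, 0.0656, 0.0563]
tcp_rot: [-3.142, -0.0, 1.733]
force: [-0.5, 0.4, -1.1]
gripper_width: 0.131
grip_force: 58.9
```

Emit:
jog_arm --pt "0.05 0 0 0 0 0 0" --pt "0.1 0 0 0 0 0 0" --pt "0.15 0 0 0 0 0 0" --pt "0.2 0 0 0 0 0 0" --pt "0.2 0 0 0 0 0 0"

```text
t: 12.62
tcp_pos: [0.618, 0.0735, 0.0563]
tcp_rot: [-3.142, -0.0, 1.733]
force: [-0.1, -0.1, -0.3]
gripper_width: 0.133
grip_force: 58.9
```

Emit:
jog_arm --pt "0.05 0 0 0 0 0 0" --pt "0.1 0 0 0 0 0 0" --pt "0.15 0 0 0 0 0 0" --pt "0.2 0 0 0 0 0 0" --pt "0.2 0 0 0 0 0 0"

```text
t: 13.25
tcp_pos: [0.6167, 0.0814, 0.0563]
tcp_rot: [-3.142, -0.0, 1.733]
force: [0.5, 0.8, -0.1]
gripper_width: 0.133
grip_force: 58.9
```

Emit:
jog_arm --pt "0.05 0 0 0 0 0 0" --pt "0.1 0 0 0 0 0 0" --pt "0.15 0 0 0 0 0 0" --pt "0.2 0 0 0 0 0 0" --pt "0.2 0 0 0 0 0 0"

```text
t: 13.88
tcp_pos: [0.6154, 0.0893, 0.0563]
tcp_rot: [-3.142, -0.0, 1.733]
force: [-0.2, 0.6, -1.0]
gripper_width: 0.131
grip_force: 58.9
```

Emit:
jog_arm --pt "0.05 0 0 0 0 0 0" --pt "0.1 0 0 0 0 0 0" --pt "0.15 0 0 0 0 0 0" --pt "0.2 0 0 0 0 0 0" --pt "0.2 0 0 0 0 0 0"

```text
t: 14.5
tcp_pos: [0.6141, 0.0972, 0.0563]
tcp_rot: [-3.142, -0.0, 1.733]
force: [0.8, -0.4, -0.0]
gripper_width: 0.136
grip_force: 58.9
```

Emit:
jog_arm --pt "0.05 0 0 0 0 0 0" --pt "0.1 0 0 0 0 0 0" --pt "0.15 0 0 0 0 0 0" --pt "0.2 0 0 0 0 0 0" --pt "0.2 0 0 0 0 0 0"

```text
t: 15.12
tcp_pos: [0.613, 0.1045, 0.0563]
tcp_rot: [-3.142, 0.001, 1.733]
force: [0.3, -3.9, -1.0]
gripper_width: 0.132
grip_force: 58.9
```

Emit:
jog_arm --pt "0.05 0 0 0 0 0 0" --pt "0.1 0 0 0 0 0 0" --pt "0.15 0 0 0 0 0 0" --pt "0.2 0 0 0 0 0 0" --pt "0.25 0 0 0 0 0 0" --pt "0.25 0 0 0 0 0 0"

```text
t: 15.88
tcp_pos: [0.6115, 0.114, 0.0563]
tcp_rot: [3.142, 0.001, 1.733]
force: [1.1, -7.2, -0.8]
gripper_width: 0.131
grip_force: 58.8
```

Emit:
jog_arm --pt "0.025 0 0 0 0 0 0" --pt "0.05 0 0 0 0 0 0" --pt "0.05 0 0 0 0 0 0"

```text
t: 16.25
tcp_pos: [0.6112, 0.1157, 0.0564]
tcp_rot: [3.142, 0.002, 1.733]
force: [0.4, -8.1, -1.1]
gripper_width: 0.133
grip_force: 58.8
```

Emit:
jog_arm --pt "0.025 0 0 0 0 0 0" --pt "0.05 0 0 0 0 0 0" --pt "0.05 0 0 0 0 0 0"

```text
t: 16.62
tcp_pos: [0.6109, 0.1175, 0.0563]
tcp_rot: [-3.142, 0.002, 1.733]
force: [0.4, -9.8, -1.1]
gripper_width: 0.135
grip_force: 58.8
```

Emit:
jog_arm --pt "0.02 0 0 0 0 0 0" --pt "0.04 0 0 0 0 0 0" --pt "0.04 0 0 0 0 0 0"

```text
t: 17.0
tcp_pos: [0.6107, 0.1189, 0.0564]
tcp_rot: [-3.142, 0.002, 1.733]
force: [-0.1, -9.3, -1.3]
gripper_width: 0.134
grip_force: 58.8
```

Emit:
jog_arm --pt "0.02 0 0 0 0 0 0" --pt "0.03 0 0 0 0 0 0" --pt "0.03 0 0 0 0 0 0"

```text
t: 17.38
tcp_pos: [0.6107, 0.1192, 0.0564]
tcp_rot: [-3.142, 0.004, 1.733]
force: [0.2, -12.7, -0.5]
gripper_width: 0.13
grip_force: 58.7
```

The plunger has gone solid at y≈0.119. Before turning I need the post's axis relative to the TCP, from the pictures already taken.

```bash
python3 - <<'E'
from h import *
c=arm.calibration('wrist'); H=np.array(c['hand_eye'])
def tl(uv,z): # tool coords, mm
    class S:pass
    d=(np.array(uv,float)-[c['cx'],c['cy']])/c['fx']; s=d
    for _ in range(20): s=d/(1+c['k1']*(s@s))
    d=H[:3,:3]@np.array([s[0],s[1],1]); o=H[:3,3]; return ((o+d*((z-o[2])/d[2]))*1000).round(2)
q=lambda x,y:(170+x*175/636,130+y*.275)
s=.64
print('top front w2',tl((400*s,402*s),-.0168),'back',tl((400*s,525*s),-.0168))
print('top front w4',tl(q(313,464),-.0168))
print('paddle bottom front',tl(q(313,328),.0212), tl((400*s,345*s),.0212))
print('foot tip lower',tl(q(312,283),.0442),'upper',tl(q(312,296),.0382), 'at w2',tl((400*s,325*s),.0442),tl((400*s,337*s),.0382))
print('window front w4',tl(q(312,280),.0305))
st=arm.observe(); print(st['q'],st['tcp_pos'])
w=arm.grab_frame('wrist')
for o in arm.outline_of('wrist','post'):
    print(o['bbox'],o['p'])
hsv=cv2.cvtColor(w,cv2.COLOR_RGB2HSV); m=(hsv[...,1]>200)&(hsv[...,0]<20)
v,u=np.nonzero(m[:,238:275]); print('orange rows',v.min(),v.max(),[int(w[r,255,0]) for r in range(248,270,2)])
E
```

```text
top front w2 [ 17.68   0.76 -16.8 ] back [-14.63   0.76 -16.8 ]
top front w4 [ 17.56   0.8  -16.8 ]
paddle bottom front [15.92  0.84 21.2 ] [15.64  0.79 21.2 ]
foot tip lower [13.55  0.73 44.2 ] upper [13.82  0.72 38.2 ] at w2 [13.45  0.8  44.2 ] [11.55  0.8  38.2 ]
window front w4 [18.86  0.72 30.5 ]
[ 0.0040723   0.51662271  1.60242068 -0.00411242  1.02203148 -0.15598894] [0.61065431 0.11924605 0.05639105]
[239.4, 213.8, 276.7, 341.0] 0.9
orange rows 160 344 [140, 136, 142, 139, 155, 199, 219, 218, 220, 218, 218]
```

Emit:
jog_arm --pt "-0.04 0 0 0 0 0 0" --pt "-0.04 0 0 0 0 0.5 0" --pt "-0.04 0 0 0 0 1.0 0" --pt "-0.04 0 0 0 0 1.5 0" --pt "-0.04 0 0 0 0 2.0 0" --pt "-0.04 0 0 0 0 2.5 0" --pt "-0.04 0 0 0 0 3.0 0" --pt "-0.04 0 0 0 0 3.0 0"

```text
t: 18.48
tcp_pos: [0.6096, 0.1186, 0.0563]
tcp_rot: [-3.14, 0.003, 1.418]
force: [-3.3, -9.2, 3.3]
gripper_width: 0.127
grip_force: 59.3
```

```bash
python3 -c "
from h import *
s=arm.observe();print(s['force'],s['moment'],s['tcp_pos'],s['tcp_rot'])"
```

```text
[-3.28377299 -9.15022211  3.2545458 ] [-1.84901989  0.64079415  0.07458561] [0.60961548 0.11856872 0.05629998] [-3.13961846e+00  2.63884503e-03  1.41847878e+00]
```

Emit:
jog_arm --pt "0 0 0 0 0 0.5 0" --pt "0 0 0 0 0 1.0 0" --pt "0 0 0 0 0 1.5 0" --pt "0 0 0 0 0 2.0 0" --pt "0 0 0 0 0 2.0 0"

```text
t: 19.1
tcp_pos: [0.6096, 0.1187, 0.0563]
tcp_rot: [-3.14, 0.003, 1.209]
force: [-3.6, -9.0, 2.4]
gripper_width: 0.135
grip_force: 59.3
```

```bash
python3 -c "
from h import *
s=arm.observe();print(s['force'],s['moment'],s['tcp_pos'],s['tcp_rot'])
w=arm.grab_frame('wrist'); save(cv2.resize(w,(800,600)),'w5')"
```

```text
[-3.61005309 -9.01540806  2.35765845] [-1.69283009  0.61330048  0.0625807 ] [0.60964351 0.11865891 0.05633435] [-3.14024098e+00  2.84768270e-03  1.20902522e+00]
```

View pics/w5.png

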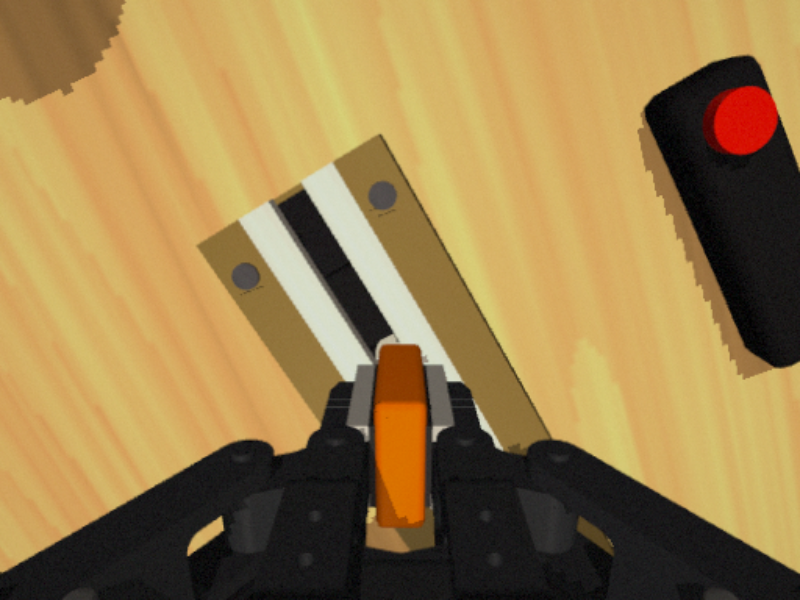

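The paddle still sits square in the jaws and is 30° across the slot (dark band (300,200)–(390,340)). The turn is going freely, so the foot is in the chamber.

Emit:
jog_arm --pt "0 0 0 0 0 0.7 0" --pt "0 0 0 0 0 1.4 0" --pt "0 0 0 0 0 2.1 0" --pt "0 0 0 0 0 2.8 0" --pt "0 0 0 0 0 3.5 0" --pt "0 0 0 0 0 4.2 0" --pt "0 0 0 0 0 5.0 0" --pt "0 0 0 0 0 5.0 0"

```text
t: 20.15
tcp_pos: [0.6097, 0.1189, 0.0563]
tcp_rot: [3.141, 0.003, 0.685]
force: [-2.1, -8.9, 2.4]
gripper_width: 0.134
grip_force: 59.1
```

Emit:
jog_arm --pt "0 0 0 0 0 0.7 0" --pt "0 0 0 0 0 1.4 0" --pt "0 0 0 0 0 2.1 0" --pt "0 0 0 0 0 2.8 0" --pt "0 0 0 0 0 3.5 0" --pt "0 0 0 0 0 4.2 0" --pt "0 0 0 0 0 5.0 0" --pt "0 0 0 0 0 5.0 0"

```text
t: 21.15
tcp_pos: [0.6098, 0.1192, 0.0563]
tcp_rot: [3.14, 0.002, 0.161]
force: [-2.2, -7.5, 1.6]
gripper_width: 0.126
grip_force: 59.1
```

```bash
python3 -c "
from h import *
s=arm.observe();print(s['force'],s['moment'],s['tcp_pos'],s['tcp_rot'])"
```

```text
[-2.21916386 -7.50339812  1.62618814] [-1.33789551  0.49259872  0.06770709] [0.6097738  0.1191576  0.05627354] [3.14048405e+00 2.00511013e-03 1.61449201e-01]
```

Emit:
jog_arm --pt "0 0.03 0 0 0 0 0" --pt "0 0.06 0 0 0 0 0" --pt "0 0.09 0 0 0 0 0" --pt "0 0.12 0 0 0 0 0" --pt "0 0.14 0 0 0 0 0" --pt "0 0.14 0 0 0 0 0"

```text
t: 21.9
tcp_pos: [0.6108, 0.1141, 0.0563]
tcp_rot: [3.141, 0.002, 0.162]
force: [-1.9, -4.2, 1.1]
gripper_width: 0.129
grip_force: 59.2
```

Emit:
jog_arm --pt "0 0 0 0 0 0 20" --pt "0 0 0 0 0 0 40" --pt "0 0 0 0 0 0 60" --pt "0 0 0 0 0 0 60" --pt "0 0 0 0 0 0 60" --pt "0 0 0 0 0 0 60" --pt "0 0 -0.5 0 0 0 60" --pt "0 0 -1.0 0 0 0 60"

```text
t: 22.9
tcp_pos: [0.6117, 0.1144, 0.0981]
tcp_rot: [3.141, -0.001, 0.162]
force: [0.7, 0.1, 0.0]
gripper_width: 0.6
grip_force: 0.0
```

Emit:
jog_arm --pt "0 0 -1.0 0 0 0 60" --pt "0 0 -2.0 0 0 0 60" --pt "-1.2 0 -3.0 0 0 0 60" --pt "-1.2 0 -3.0 0 0 0 60" --pt "-1.2 0 -3.0 0 0 0 60" --pt "-1.2 0 -3.0 0 0 0 60"

```text
t: 23.65
tcp_pos: [0.5641, 0.1066, 0.2155]
tcp_rot: [-3.141, 0.001, 0.162]
force: [-0.6, 0.5, 0.1]
gripper_width: 0.602
grip_force: 0.0
```

```bash
python3 - <<'E'
from h import *
st=arm.observe(); print(st['tcp_pos'],st['tcp_rot'],st['force'])
w=arm.grab_frame('wrist'); s=arm.grab_frame('side')
for o in arm.outline_of('wrist','post'): print(o['p'],o['bbox'])
a=cv2.resize(w,(533,400)); b=cv2.resize(s[150:250,230:330],(267,267)); c=np.zeros((400,800,3),np.uint8); c[:,:533]=a; c[:267,533:]=b
save(c,'w6')
E
```

```text
[0.56409384 0.1065991  0.21552381] [-3.14136732e+00  1.15853804e-03  1.62000664e-01] [-0.5539317   0.52219216  0.1192286 ]
0.79 [249.5, 98.3, 267.4, 146.3]
```

View pics/w6.png

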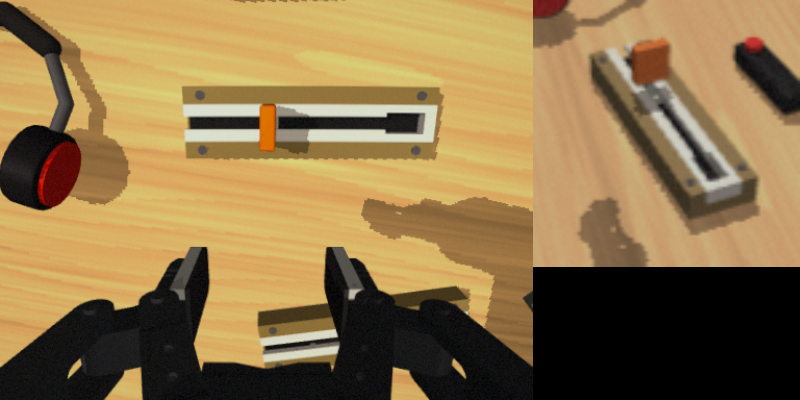

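The post stands upright at (268,127), square across the slot and clear of the gripper. The headset and switch look undisturbed.

```bash
python3 -c "
from h import *
print(arm.finish_job())"
```

```text
the job is handed in; nothing more can be done
None
```

I handed the job in at about 24 s: the post is locked across the slot of the left-most rail, standing upright and released, though the judge returned no verdict.

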